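Set the rod of a falling-rod ink viscometer

TASK

Get the falling-rod ink viscometer ready for a drop: take the dust plug out of its ring and put it down in the shallow card tray, then take the slim measuring rod (not the T-handled plug gauge, which stays in the rack) and lower it from above through the ring without ever touching the instrument with it, until its tip is out below the ring but still above the upper light gate. Finish while holding the rod there by its head, still, upright and centred in the ring with a gap all round; do not let go, and leave the beaker and the chalk block alone.

Things in the scene. Friction and masses are not known exactly. Their poses are not given: they have to be found in the camera images.
- viscometer: Falling-rod ink viscometer, fixed: grey base plate 165 x 116 mm (top at 22 mm), aluminium column (26 x 42 mm, axis 82 mm from the ring's axis) that carries an aluminium block, 60 x 60 mm, 125 to 150 mm above the table, with the ring: an upright through hole. Nothing stands above 151 mm but the plug. Origin: on the table under the ring's axis; z up, +x from the ring to the column.
- ring_mouth (a point): Centre of the upper mouth of the ring, a steel-lined round bore through the block: 22 mm in diameter, 25 mm deep, open below, mouth 150 mm above the table with a 1.5 mm chamfer; z up along the bore.
- upper_gate (a point): Point on the ring's axis, level with the top of the upper light gate, 90 mm above the table (35 mm below the block). The gates are two black forks open towards -x, their prongs 28 mm apart with the ring's axis between them; upper 80 to 90 mm, lower 42 to 52 mm above the table.
- dust_plug: Black rubber dust plug, 24 to 42 g, 54.5 mm tall: stem 18 mm in diameter, 18 mm long (stands loosely in the ring at the start), flange 36 mm in diameter, 5 mm thick (rests on the block), above it a cylindrical knob 24 mm in diameter, 23 to 54.5 mm above the origin, to grip from above. Origin: centre of the stem's underside; z up along its axis.
- rod_rack: Wooden rack, fixed, 75 x 200 mm, 130 mm tall: base, two end cheeks and a 12 mm top board (upper face at 130 mm) with two through holes 24 mm in diameter at y = +42 and -42 mm of its frame. Measuring rod and plug gauge hang in them by their flanges, either one in either hole. Origin: centre of its underside; y along its length, z up.
- measuring_rod: Measuring rod, ground steel, round, 110 to 225 g: shank 12 mm in diameter, 110 mm long from tip to flange; flange 36 mm in diameter, 5 mm thick; above it a plain grooved round head 22 mm in diameter, 115 to 151 mm above the tip, to grip from above. Hangs tip down in one of the rack's holes, tip 20 mm above the table. Origin: the tip (centre of the end face); z along its axis to the head.
- plug_gauge: Bore plug gauge in the rack's other hole, told by its T-handle: a cross bar 64 mm long and 10 mm thick, 134.5 mm above the origin, over a flange 36 mm in diameter; thick shank 20 mm in diameter. It stays where it is. Origin: on its axis, 110 mm below the flange's underside; z up.
- card_tray: Shallow black card tray, fixed, 90 x 195 mm outside, 15 mm tall, walls and floor 2 mm thick, empty. Origin: centre of its underside; y along its length, z up.
- beaker: Dark beaker, 77 mm in diameter, 101 mm tall, loose, upright; to be left alone. Origin: centre of its underside.
- chalk: White paper-wrapped chalk block, 58 x 108 x 34 mm, loose; to be left alone. Origin: centre of its underside.

How it is judged:
By the outcome, as a careful person would: the job done as asked, in the order asked, and still so for the second after the job is handed in, while the arm keeps its last pose, push and grip.
It also fails if it takes over 72 s, if anything falls off the work surface, if the arm or the gripper's body presses on something with over 40 N, if the wrist force passes 120 N, or if a joint passes its speed limit or range.

ROBOT

A 6-joint arm with a two-finger parallel gripper is mounted at the origin on a cart in front of the work surface, level with it; the furniture and walls round the work are solid. World frame = base frame: x ahead of the robot, y to its left, z up, the work surface at z = 0. Lengths are in m, angles in rad, forces in N, time in s.
With the tool pointing down it reaches from about 0.375 to 0.9 m from the base axis. Payload 3.1 kg.
Tool frame: the origin (TCP) lies midway between the tips of the shut fingers; the grasp point (between the pads) lies 19 mm behind it (manip.grip_depth is the distance from the TCP to the grasp point, in m); z points along the fingers, y is the line along which they close (so a half turn about z gives the same grasp; the last joint's range is limited). The gripper opens to 85 mm and grips with 20 to 120 N. Pads are 22 mm wide; open, the fingers measure 114 mm over their backs; the gripper's body (76 mm by 85 mm) begins 54 mm behind the grasp point. The pads swing forward as they close: fully open they stand 13 mm farther back than shut.
Start: joints at [-1.385, 0.527, 1.433, -0, 1.181, -0.178], TCP at [0.223, -0.584, 0.231] pointing down, gripper open.
Joint ranges: [-3.08, 3.08], [-0.75, 2.2], [0.22, 2.44], [-1.43, 4.57], [0, 2.65], [-2.85, 2.85]. Speed limits (rad/s): [2.79, 2.79, 3.14, 3.14, 3.14, 3.14].

INTERFACE

Orientations are given as a unit quaternion [x, y, z, w].
In Python, from station import telemetry, snapshot, manip gives the robot as it stands. The module is installed in compiled form; this text tells all that it offers.
- The arm moves only by the shell command python3 -m crank 'ROWS' [OPENING] [FORCE]. ROWS is text: rows parted by semicolons, each of 6 numbers parted by spaces: the shift along the tool's x, y, z as a fraction of full scale, then the turn, a rotation vector about the tool's x, y, z as a fraction of full scale. A call has exactly 5 rows; each row shifts and turns the commanded pose from where the row before left it, along the tool's axes as they then stand; what a row does not reach is not made up. Full scale, the value 1, is 4 cm for a shift and 90 degrees for a turn. A row lasts 1/10 s, in which the tool goes at most 50 mm and 8.59 degrees, less where a joint would pass 70% of its speed; a pose out of reach is approached as far as the arm can. A call with a number of a shift or a turn outside -1 to 1 is refused whole. A call with a gripper value outside its range is refused whole. OPENING is the opening, from -1 (shut) to 1 (fully open), set as the call begins (- or left out, the last holds). The fingers move at their own pace and stop on an object; FORCE is the grip in N (left out, the last holds). Time passes only in rows, so rows that do not move let the fingers close, or fill a call up. It gives the time, the measured TCP pose, the force, the opening and the grip force at its end, in the units of the state.
- telemetry.sense(): the state, without advancing time (a new reading comes with each control period).
- snapshot(name): name is "scene" or "top" or "wrist"; returns a dict with "image" (400x640x3 uint8, red, green, blue), "depth" (400x640 float32, m along the optical axis (not along the pixel's ray), 0 where there is no reading), "camera_matrix" (3x3 intrinsics, pixels), "rvec" (rotation vector, rad) and "tvec" (3), from world to camera coordinates, as OpenCV has them. Camera axes: x right, y down, z forward; pixel columns grow to the right and rows downward; lengths in m; the calibration is good to about 2 mm. A picture is of the moment at which its call begins.
- manip.sign_off(): hands the job in; it is judged then, once.
The state is a dict: "t": time; "q": joint angles; "qd": joint speeds; "tau": joint torques, N m; "tcp_pos": TCP position; "tool_rot": TCP orientation; "force": force on the tool from outside, world axes, zero at the start; "ft_torque": the same for the moment, N m; "finger_gap": opening from 0.0 (shut) to 1.0 (fully open); "gripper_force": force on a finger pad.
Only numpy, scipy, OpenCV 4.12 (cv2) and the standard library are available. Lean on these libraries where they do the work, as an engineer would, in place of code of your own. Each camera call takes 0.05 s, during which the arm holds its last target. There are 200 camera calls.

## Working session

There is one attempt and no reset: what is moved stays moved. The work goes in short steps, Python scripts to look and compute and a shell command to move; the robot and the scene stay as the last step left them, time stands still between calls to the robot, and variables do not carry over. Pictures are saved under pics/ and viewed, at most 10 in all, crops included, and the job is handed in when it is done.

```bash
mkdir -p pics; python3 - <<'E'
from station import telemetry, snapshot, manip
import cv2,numpy as np
s=telemetry.sense();print(s)
for n in("scene","top"):
    d=snapshot(n);cv2.imwrite(f"pics/{n}0.png",d["image"][:,:,::-1]);np.savez(f"{n}0.npz",**d)
    R=cv2.Rodrigues(np.array(d["rvec"]))[0];print(n,d["camera_matrix"],-R.T@np.array(d["tvec"]).ravel(),R)
E
```

```text
{'t': 0.0, 'q': array([-1.38446820e+00,  5.28476225e-01,  1.43394568e+00, -3.29867732e-05,
        1.18137621e+00, -1.78470559e-01]), 'qd': array([ 0.00106467,  0.00179924,  0.00067498, -0.00217826,  0.00104878,
        0.00132215]), 'tau': array([ 1.01892390e-03, -4.42343366e+01, -1.78022271e+01,  1.27412086e-06,
        8.52082012e-03, -1.17767620e-06]), 'tcp_pos': array([ 0.22287356, -0.58312469,  0.23031364]), 'tool_rot': array([ 9.83409571e-01,  1.81395698e-01, -1.95838739e-05, -1.10266506e-03]), 'force': array([-0.19216533,  0.19799473,  0.66210778]), 'ft_torque': array([-0.03226599,  0.00992368,  0.00962064]), 'gripper_force': 0.0, 'finger_gap': 0.9986976496468946}
scene [[386.60914041   0.         315.78091905]
 [  0.         386.60914041 194.47858759]
 [  0.           0.           1.        ]] [0.13427461 0.84869905 0.50870302] [[-0.89144498 -0.45300714  0.01050648]
 [-0.19727127  0.36711547 -0.9090161 ]
 [ 0.40793369 -0.81241047 -0.41662854]]
top [[480.45857875   0.         319.94606735]
 [  0.         480.45857875 200.17142017]
 [  0.           0.           1.        ]] [0.45903716 0.04683151 1.12296881] [[ 0.01699998 -0.99985057 -0.00313759]
 [-0.99764465 -0.01675374 -0.06651659]
 [ 0.06645409  0.00426099 -0.99778039]]
```

View pics/top0.png

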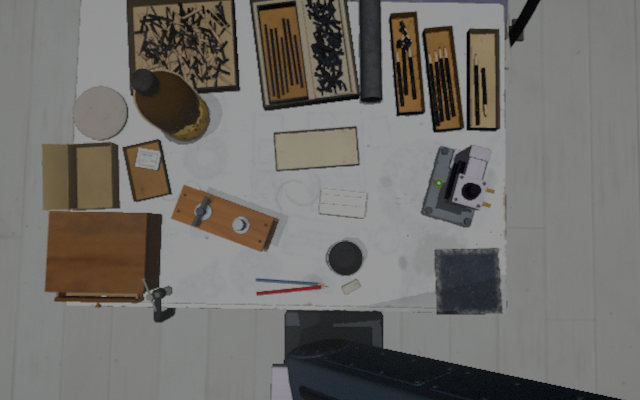

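View pics/scene0.png

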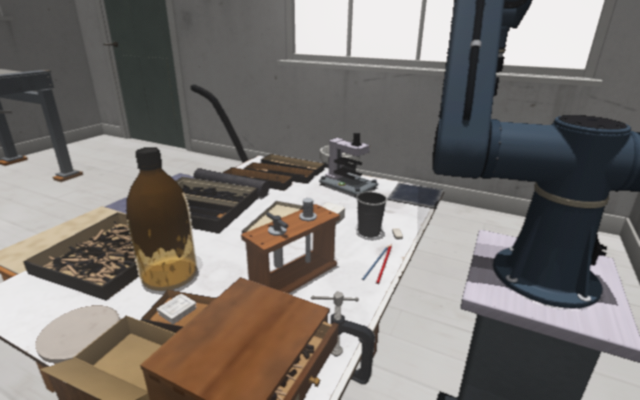

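```bash
cat > h.py <<'E'
import cv2,numpy as np
def load(n): return dict(np.load(n))
def cam(d):
    R=cv2.Rodrigues(np.array(d["rvec"]))[0]; t=np.array(d["tvec"]).ravel(); return np.array(d["camera_matrix"]),R,t
def ray(d,u,v,z):
    K,R,t=cam(d); c=-R.T@t; r=R.T@np.linalg.inv(K)@[u,v,1]; return c+r*(z-c[2])/r[2]
def proj(d,p):
    K,R,t=cam(d); return cv2.projectPoints(np.float64([p]).reshape(-1,1,3),np.array(d["rvec"]),t,K,None)[0].reshape(-1,2)
def cloud(d):
    K,R,t=cam(d); v,u=np.mgrid[:400,:640]; z=d["depth"]
    P=np.stack([u,v,np.ones_like(u)],-1)@np.linalg.inv(K).T*z[...,None]
    return (P-t)@R
E
python3 - <<'E'
from h import *
d=load("top0.npz");P=cloud(d);im=d["image"][:,:,::-1]
a=cv2.resize(im[120:260,160:370],None,fx=3.5,fy=3.5,interpolation=cv2.INTER_CUBIC)[:,:735]
b=cv2.resize(im[135:235,410:510],(490,490),interpolation=cv2.INTER_CUBIC)
cv2.imwrite("pics/a.png",a);cv2.imwrite("pics/b.png",b)
for u,v in[(316,148),(276,150),(316,130),(300,120),(343,203),(468,281),(437,281),(468,190),(345,258),(240,225),(203,210)]: print(u,v,P[v,u].round(3),im[v,u])
s=load("scene0.npz");cv2.imwrite("pics/c.png",cv2.resize(s["image"][120:300,220:450,::-1],(760,595),interpolation=cv2.INTER_CUBIC))
E
```

```text
316 148 [0.657 0.063 0.002] [119 136 142]
276 150 [ 0.651  0.158 -0.004] [100 114 120]
316 130 [0.698 0.064 0.009] [51 56 60]
300 120 [0.723 0.102 0.   ] [151 151 151]
343 203 [ 0.526 -0.001  0.035] [152 152 152]
468 281 [ 0.353 -0.292  0.008] [51 42 37]
437 281 [ 0.352 -0.221  0.008] [78 77 75]
468 190 [ 0.547 -0.241  0.178] [7 6 7]
345 258 [ 0.4   -0.009 -0.002] [41 42 42]
240 225 [0.471 0.208 0.171] [144 142 135]
203 210 [0.5   0.286 0.158] [58 55 54]
```

View pics/a.png

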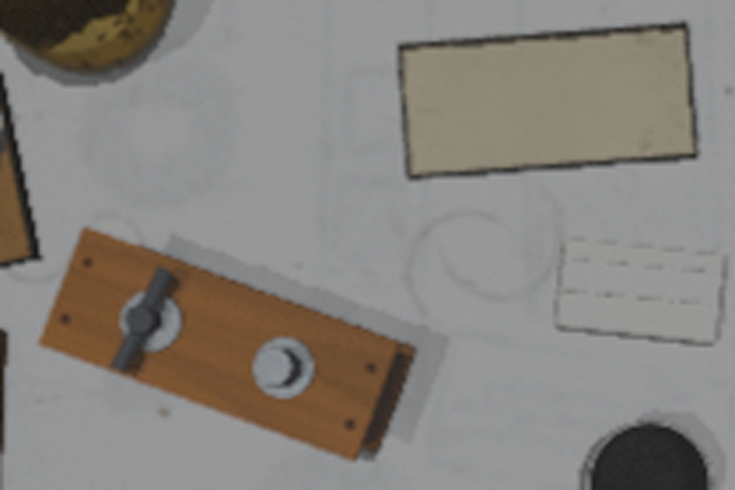

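View pics/b.png

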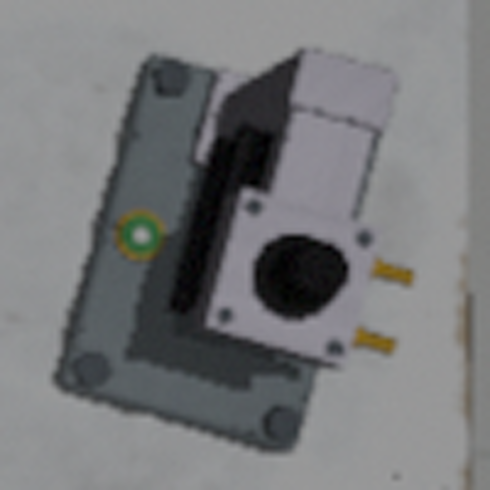

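View pics/c.png

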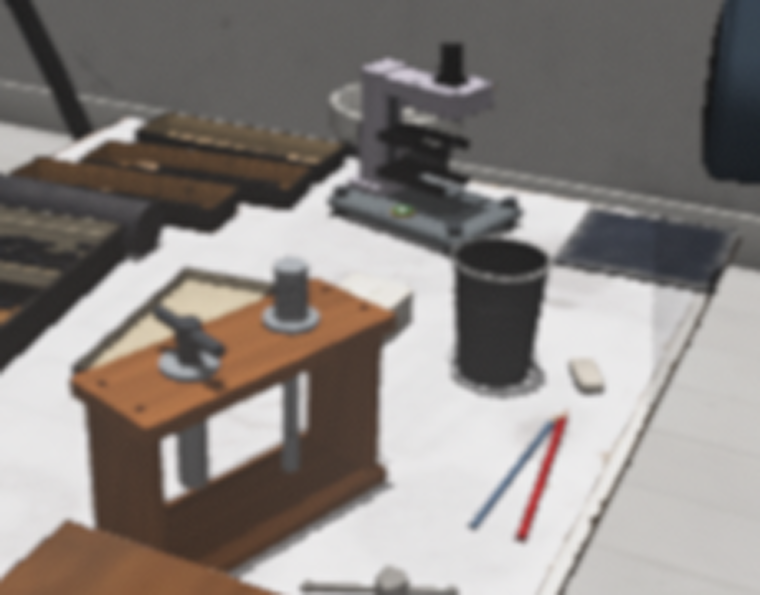

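```bash
python3 - <<'E'
from h import *
d=load("top0.npz")
f=lambda x,y,s,ox,oy:((x+.5)/s-.5+ox,(y+.5)/s-.5+oy)
print("ring",ray(d,*f(294.5,277,4.9,410,135),.15).round(4))
A=ray(d,*f(225,316,4.9,410,135),.15);B=ray(d,*f(254,206,4.9,410,135),.15);print("col dir",np.degrees(np.arctan2(*(B-A)[1::-1])))
print("flange rod",ray(d,*f(283,367,3.5,160,120),.135).round(4),"gauge",ray(d,*f(150,320,3.5,160,120),.135).round(4))
c=[ray(d,*f(*p,3.5,160,120),.015)[:2] for p in((400,45),(686,25),(696,155),(410,178))]
print("tray",np.round(c,3),np.mean(c,0).round(4))
P=cloud(d)
m=(P[...,2]>.14)&(P[...,2]<.158);m[:,:420]=0;m[:150]=0;m[220:]=0
print("block cloud",P[m].mean(0),m.sum())
k=(P[...,2]>.178)&(P[...,2]<.2);k[:,:440]=0;k[:160]=0;k[215:]=0;k[:,500:]=0
print("knob",P[k].mean(0),k.sum())
k=(P[...,2]>.163)&(P[...,2]<.18);k[:,:225]=0;k[:200]=0;k[245:]=0;k[:,260:]=0
print("head",P[k].mean(0),k.sum())
E
```

```text
ring [ 0.5473 -0.2527  0.15  ]
col dir -14.750555536767575
flange rod [0.472  0.2134 0.135 ] gauge [0.4983 0.2925 0.135 ]
tray [[ 0.689  0.162]
 [ 0.706 -0.029]
 [ 0.619 -0.037]
 [ 0.6    0.153]] [0.6535 0.0623]
block cloud [ 0.57046524 -0.25731433  0.1493509 ] 1366
knob [ 0.54658055 -0.24988345  0.18587629] 125
head [0.47093995 0.21360235 0.1703302 ] 99
```

```bash
python3 -m crank '0 0 -0.5 0 0 0.09;0 0 -0.5 0 0 0.09;0 0 -0.5 0 0 0.052;0 0 0 0 0 0;0 0 0 0 0 0' 1 60
python3 -m crank '0.81 -0.83 0 0 0 0;0.81 -0.83 0 0 0 0;0.81 -0.83 0 0 0 0;0.81 -0.83 0 0 0 0;0.81 -0.83 0 0 0 0'
python3 -m crank '0.81 -0.83 0 0 0 0;0.81 -0.83 0 0 0 0;0.81 -0.83 0 0 0 0;0.81 -0.83 0 0 0 0;0.81 -0.83 0 0 0 0'
python3 -m crank '0 0 0 0 0 0;0 0 0 0 0 0;0 0 0 0 0 0;0 0 0 0 0 0;0 0 0 0 0 0'
python3 - <<'E'
from station import *
import station
from station import telemetry,snapshot
from h import *
print(telemetry.sense()["tool_rot"])
d=snapshot("wrist");np.savez("w1.npz",**d);cv2.imwrite("pics/w1.png",d["image"][:,:,::-1])
K,R,t=cam(d);print(K,-R.T@t,R.round(3)); print(proj(d,[[.547,-.252,.15],[.547,-.252,.1865]]))
E
```

```text
t: 0.6
tcp_pos: [0.223, -0.5835, 0.2908]
tool_rot: [1.0, 0.001, -0.0, -0.0]
force: [-0.0, 0.5, -0.5]
finger_gap: 1.001
gripper_force: 0.0
t: 1.1
tcp_pos: [0.3854, -0.4155, 0.2894]
tool_rot: [1.0, 0.001, -0.001, -0.002]
force: [0.4, -1.2, -0.2]
finger_gap: 1.003
gripper_force: 0.0
t: 1.6
tcp_pos: [0.5471, -0.2496, 0.2893]
tool_rot: [1.0, 0.001, -0.001, -0.001]
force: [0.3, 0.5, -0.3]
finger_gap: 0.995
gripper_force: 0.0
t: 2.1
tcp_pos: [0.546, -0.2529, 0.2912]
tool_rot: [1.0, -0.001, -0.0, -0.0]
force: [0.7, 0.1, 0.5]
finger_gap: 0.997
gripper_force: 0.0
[ 9.99999634e-01 -8.23086978e-04 -2.26339721e-04 -5.59020245e-05]
[[303.9374217    0.         320.00104769]
 [  0.         303.9374217  197.62546954]
 [  0.           0.           1.        ]] [ 0.62230349 -0.25212442  0.43333994] [[-0.002 -1.    -0.001]
 [-0.953  0.001  0.303]
 [-0.303  0.001 -0.953]]
[[320.25933486 182.91953236]
 [320.25746192 193.97468013]]
```

View pics/w1.png

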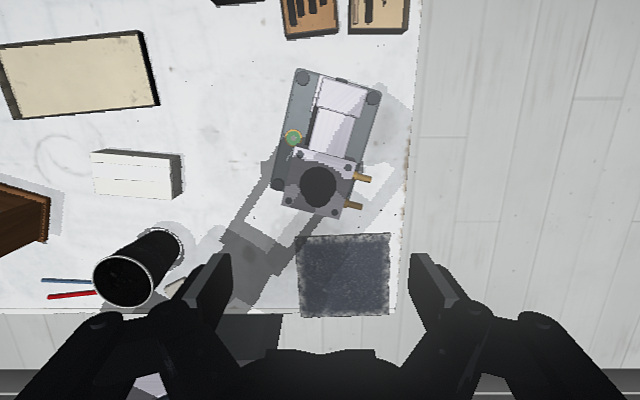

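The plug appears as a dark disc at about (319,187), close to the predicted (320,194), with the ring block's four screws around it. The beaker is at (140,270) and the tray at (80,75).

```bash
python3 - <<'E'
from h import *
d=load("w1.npz");g=cv2.cvtColor(d["image"],cv2.COLOR_RGB2GRAY)
m=(g<60).astype(np.uint8);m[:160]=0;m[212:]=0;m[:,:296]=0;m[:,342:]=0
n,l,s,c=cv2.connectedComponentsWithStats(m)
for i in range(1,n):
  if s[i,4]>30: print(s[i],c[i],ray(d,*c[i],.1865).round(4),ray(d,*c[i],.155).round(4))
P=cloud(d)
for a,b in((.18,.195),(.145,.158)):
  k=(P[...,2]>a)&(P[...,2]<b);k[:,:270]=0;k[:,350:]=0;k[:140]=0;k[218:]=0
  v=P[k];print(v.mean(0),k.sum(),v.min(0),v.max(0))
k=((P[...,2]>.14)&(P[...,2]<.158)).astype(np.uint8);k[:,:270]=0;k[:,362:]=0;k[:147]=0;k[225:]=0
cv2.imwrite("pics/crop.png",cv2.resize(d["image"][140:225,270:365,::-1],None,fx=6,fy=6,interpolation=cv2.INTER_CUBIC))
E
```

```text
[ 300  167   36   40 1069] [317.29466791 186.23199252] [ 0.5538 -0.2495  0.1865] [ 0.5451 -0.2492  0.155 ]
[ 0.54712413 -0.24979151  0.18553839] 577 [ 0.53470935 -0.26126893  0.1802673 ] [ 0.55784722 -0.23799742  0.18814731]
[ 0.55395268 -0.25069814  0.14966954] 3458 [ 0.51127739 -0.27990047  0.14505699] [ 0.58768165 -0.21332136  0.1579433 ]
```

View pics/crop.png

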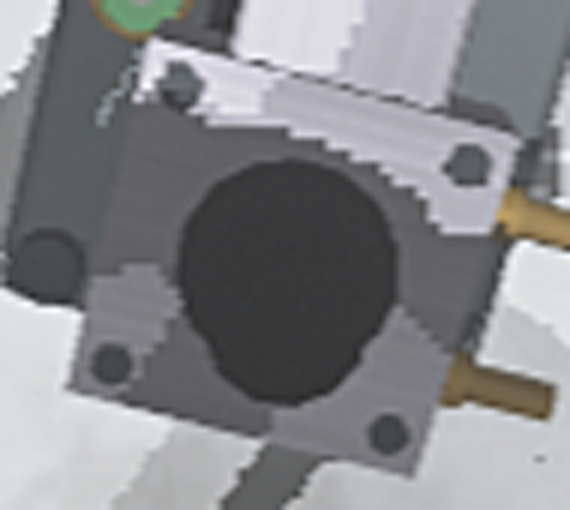

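```bash
python3 -m crank '0.02 -0.075 0.8 0 0 0;0 0 0.8 0 0 0;0 0 0.8 0 0 0;0 0 0.5 0 0 0;0 0 0.35 0 0 0' 
python3 -m crank '0 0 0 0 0 0;0 0 0 0 0 0;0 0 0 0 0 0;0 0 0 0 0 0;0 0 0 0 0 0' -1 40
python3 -m crank '0 0 0 0 0 0;0 0 0 0 0 0;0 0 0 0 0 0;0 0 0 0 0 0;0 0 0 0 0 0'
```

```text
t: 2.65
tcp_pos: [0.5467, -0.2489, 0.1596]
tool_rot: [1.0, -0.0, -0.001, -0.001]
force: [0.1, 0.1, 0.8]
finger_gap: 1.002
gripper_force: 0.0
t: 3.15
tcp_pos: [0.5485, -0.2492, 0.1628]
tool_rot: [1.0, 0.0, 0.001, 0.001]
force: [0.7, 0.5, 3.8]
finger_gap: 0.269
gripper_force: 39.2
t: 3.65
tcp_pos: [0.5485, -0.2492, 0.1628]
tool_rot: [1.0, 0.0, 0.001, 0.001]
force: [0.5, 0.2, 6.7]
finger_gap: 0.264
gripper_force: 39.5
```

```bash
python3 -m crank '0 0 -0.3 0 0 0;0 0 -0.4 0 0 0;0 0 -0.6 0 0 0;0 0 -0.6 0 0 0;0 0 -0.6 0 0 0' 
python3 -m crank '0.267 -0.78 0 0 0 0;0.267 -0.78 0 0 0 0;0.267 -0.78 0 0 0 0;0.267 -0.78 0 0 0 0;0.267 -0.78 0 0 0 0'
python3 -m crank '0.267 -0.78 0 0 0 0;0.267 -0.78 0 0 0 0;0.267 -0.78 0 0 0 0;0.267 -0.78 0 0 0 0;0.267 -0.78 0 0 0 0'
python3 -m crank '0 0 0.8 0 0 0;0 0 0.8 0 0 0;0 0 0.8 0 0 0;0 0 0.8 0 0 0;0 0 0.8 0 0 0'
python3 -m crank '0 0 0.6 0 0 0;0 0 0.3 0 0 0;0 0 0.3 0 0 0;0 0 0 0 0 0;0 0 0 0 0 0'
```

```text
t: 4.15
tcp_pos: [0.5473, -0.2483, 0.2626]
tool_rot: [1.0, 0.0, -0.0, -0.0]
force: [0.1, -0.8, -0.4]
finger_gap: 0.266
gripper_force: 39.5
t: 4.65
tcp_pos: [0.601, -0.0912, 0.2618]
tool_rot: [1.0, 0.0, -0.0, -0.0]
force: [0.0, -0.3, 0.6]
finger_gap: 0.262
gripper_force: 39.5
t: 5.15
tcp_pos: [0.6543, 0.0648, 0.2617]
tool_rot: [1.0, 0.0, -0.0, -0.0]
force: [0.3, 0.2, -1.4]
finger_gap: 0.267
gripper_force: 39.5
t: 5.65
tcp_pos: [0.6542, 0.0636, 0.1006]
tool_rot: [1.0, 0.0, -0.0, -0.0]
force: [-0.4, -0.3, -0.5]
finger_gap: 0.265
gripper_force: 39.6
t: 6.15
tcp_pos: [0.6551, 0.0633, 0.0542]
tool_rot: [1.0, 0.0, 0.001, 0.0]
force: [-0.2, -0.7, -0.1]
finger_gap: 0.268
gripper_force: 39.6
```

```bash
python3 -m crank '0 0 0.2 0 0 0;0 0 0.1 0 0 0;0 0 0.1 0 0 0;0 0 0 0 0 0;0 0 0 0 0 0' 
python3 -m crank '0 0 0.05 0 0 0;0 0 0 0 0 0;0 0 0.03 0 0 0;0 0 0 0 0 0;0 0 0 0 0 0' 
```

```text
t: 6.65
tcp_pos: [0.6543, 0.0633, 0.0372]
tool_rot: [1.0, 0.0, -0.0, -0.0]
force: [-0.6, 0.2, -0.5]
finger_gap: 0.266
gripper_force: 39.6
t: 7.15
tcp_pos: [0.6544, 0.0633, 0.0341]
tool_rot: [1.0, 0.0, -0.0, 0.0]
force: [-0.6, -0.3, -0.3]
finger_gap: 0.268
gripper_force: 39.6
```

```bash
python3 -m crank '0 0 0.03 0 0 0;0 0 0.02 0 0 0;0 0 0 0 0 0;0 0 0 0 0 0;0 0 0 0 0 0' 
python3 -m crank '0 0 0.02 0 0 0;0 0 0.02 0 0 0;0 0 0 0 0 0;0 0 0 0 0 0;0 0 0 0 0 0'
```

```text
t: 7.65
tcp_pos: [0.6546, 0.0633, 0.0328]
tool_rot: [1.0, 0.0, 0.0, 0.0]
force: [-1.2, -0.1, 6.2]
finger_gap: 0.26
gripper_force: 40.1
t: 8.15
tcp_pos: [0.6548, 0.0633, 0.0327]
tool_rot: [1.0, 0.0, 0.001, 0.0]
force: [-3.4, -0.3, 13.6]
finger_gap: 0.27
gripper_force: 41.0
```

```bash
python3 -m crank '0 0 -0.04 0 0 0;0 0 0 0 0 0;0 0 0 0 0 0;0 0 0 0 0 0;0 0 0 0 0 0' 1 40
python3 -m crank '0 0 0 0 0 0;0 0 -0.3 0 0 0;0 0 -0.6 0 0 0;0 0 -0.8 0 0 0;0 0 -0.8 0 0 0'
python3 -m crank '0 0 -0.8 0 0 0;0 0 -0.8 0 0 0;0 0 -0.8 0 0 0;0 0 -0.8 0 0 0;0 0 -0.4 0 0 0'
python3 -m crank '-0.9 -0.75 0 0 0 0;-0.9 -0.75 0 0 0 0;-0.9 -0.75 0 0 0 0;-0.9 -0.75 0 0 0 0;-0.9 -0.75 0 0 0 0' -0.1 80
python3 -m crank '0 0 0 0 0 0;0 0 0 0 0 0;0 0 0 0 0 0;0 0 0 0 0 0;0 0 0 0 0 0'
python3 - <<'E'
from station import telemetry,snapshot
from h import *
d=snapshot("wrist");np.savez("w2.npz",**d)
t=snapshot("top");np.savez("t2.npz",**t)
cv2.imwrite("pics/w2.png",np.vstack([d["image"][60:,:,::-1],t["image"][110:260,:,::-1]]))
print(proj(d,[[.4715,.2135,.135],[.4715,.2135,.171]]))
P=cloud(d)
for a,b in((.163,.178),):
  k=(P[...,2]>a)&(P[...,2]<b);k[:,:270]=0;k[:,370:]=0;k[:150]=0;k[235:]=0
  v=P[k];print(v.mean(0),k.sum(),v.min(0),v.max(0))
E
```

```text
t: 8.65
tcp_pos: [0.6541, 0.0633, 0.0316]
tool_rot: [1.0, 0.0, -0.0, -0.0]
force: [0.0, 1.3, 0.9]
finger_gap: 0.997
gripper_force: 0.0
t: 9.15
tcp_pos: [0.6542, 0.0633, 0.1336]
tool_rot: [1.0, 0.0, -0.0, -0.0]
force: [0.9, 0.3, 0.9]
finger_gap: 0.997
gripper_force: 0.0
t: 9.65
tcp_pos: [0.6556, 0.0633, 0.2809]
tool_rot: [1.0, 0.0, 0.003, 0.0]
force: [0.5, -0.1, 1.3]
finger_gap: 0.998
gripper_force: 0.0
t: 10.15
tcp_pos: [0.4726, 0.2141, 0.2771]
tool_rot: [1.0, -0.0, 0.001, -0.0]
force: [0.5, 1.1, 0.4]
finger_gap: 0.452
gripper_force: 0.0
t: 10.65
tcp_pos: [0.4754, 0.2124, 0.276]
tool_rot: [1.0, -0.001, 0.0, 0.0]
force: [0.6, 0.1, -1.1]
finger_gap: 0.449
gripper_force: 0.0
[[320.07269145 187.92392416]
 [320.05441898 199.3816655 ]]
[0.47124052 0.21617812 0.1699967 ] 523 [0.4594766  0.20565987 0.16303112] [0.48131342 0.22662892 0.17231122]
```

View pics/w2.png

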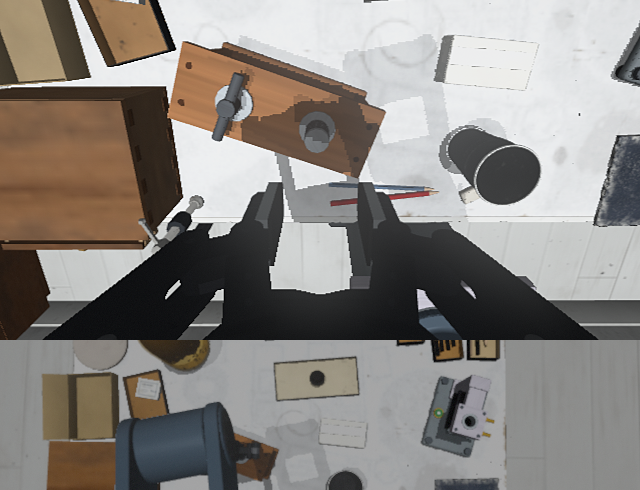

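The gripper is over the rack. The rod head is at about (318,190) in the full wrist frame and the T-gauge at (230,160). The top view shows the plug standing in the tray at (317,378) in this picture and the ring open.

```bash
python3 -m crank '-0.11 -0.065 0.6 0 0 0;0 0 0.8 0 0 0;0 0 0.8 0 0 0;0 0 0.6 0 0 0;0 0 0.4 0 0 0' 
python3 -m crank '0 0 0.1 0 0 0;0 0 0 0 0 0;0 0 0 0 0 0;0 0 0 0 0 0;0 0 0 0 0 0'
```

```text
t: 11.25
tcp_pos: [0.4693, 0.2153, 0.1461]
tool_rot: [1.0, -0.0, -0.001, 0.0]
force: [-0.4, 0.7, 0.8]
finger_gap: 0.452
gripper_force: 0.0
t: 11.75
tcp_pos: [0.4705, 0.216, 0.145]
tool_rot: [1.0, 0.0, 0.001, -0.0]
force: [0.0, -0.6, 0.9]
finger_gap: 0.448
gripper_force: 0.0
```

```bash
python3 -m crank '0 0 0.05 0 0 0;0 0 0 0 0 0;0 0 0 0 0 0;0 0 0 0 0 0;0 0 0 0 0 0' -1 80
python3 -m crank '0 0 0 0 0 0;0 0 0 0 0 0;0 0 0 0 0 0;0 0 -0.1 0 0 0;0 0 -0.2 0 0 0'
python3 -m crank '0 0 -0.3 0 0 0;0 0 -0.4 0 0 0;0 0 -0.4 0 0 0;0 0 -0.4 0 0 0;0 0 -0.4 0 0 0'
python3 -m crank '0 0 -0.4 0 0 0;0 0 -0.4 0 0 0;0 0 -0.4 0 0 0;0 0 -0.4 0 0 0;0 0 -0.4 0 0 0'
python3 -m crank '0 0 -0.3 0 0 0;0 0 -0.2 0 0 0;0 0 0 0 0 0;0 0 0 0 0 0;0 0 0 0 0 0'
```

```text
t: 12.25
tcp_pos: [0.4703, 0.2159, 0.1428]
tool_rot: [1.0, 0.0, 0.001, -0.0]
force: [-0.7, 0.2, 5.4]
finger_gap: 0.235
gripper_force: 78.0
t: 12.75
tcp_pos: [0.4688, 0.2156, 0.1535]
tool_rot: [1.0, 0.0, -0.001, 0.0]
force: [0.1, 0.6, -2.7]
finger_gap: 0.23
gripper_force: 78.2
t: 13.25
tcp_pos: [0.4697, 0.2159, 0.2314]
tool_rot: [1.0, 0.0, 0.0, -0.0]
force: [-0.0, -0.3, -2.2]
finger_gap: 0.23
gripper_force: 78.2
t: 13.75
tcp_pos: [0.4694, 0.2158, 0.3114]
tool_rot: [1.0, 0.0, 0.0, -0.0]
force: [-0.3, -0.1, -2.8]
finger_gap: 0.229
gripper_force: 78.2
t: 14.25
tcp_pos: [0.4693, 0.2157, 0.3292]
tool_rot: [1.0, 0.0, -0.001, 0.0]
force: [-0.8, 0.2, -2.1]
finger_gap: 0.228
gripper_force: 78.2
```

```bash
python3 -m crank '0.097 0.3 0 0 0 0;0.097 0.5 0 0 0 0;0.097 0.6 0 0 0 0;0.097 0.6 0 0 0 0;0.097 0.6 0 0 0 0' 
python3 -m crank '0.097 0.6 0 0 0 0;0.097 0.6 0 0 0 0;0.097 0.6 0 0 0 0;0.097 0.6 0 0 0 0;0.097 0.6 0 0 0 0' 
python3 -m crank '0.097 0.6 0 0 0 0;0.097 0.6 0 0 0 0;0.097 0.6 0 0 0 0;0.097 0.6 0 0 0 0;0.097 0.6 0 0 0 0' 
python3 -m crank '0.097 0.6 0 0 0 0;0.097 0.6 0 0 0 0;0.097 0.6 0 0 0 0;0.097 0.6 0 0 0 0;0.097 0.6 0 0 0 0' 
python3 -m crank '0 0.2 0 0 0 0;0 0 0 0 0 0;0 0 0 0 0 0;0 0 0 0 0 0;0 0 0 0 0 0' 
python3 - <<'E'
from station import telemetry,snapshot
from h import *
print(telemetry.sense()["tool_rot"],telemetry.sense()["tcp_pos"])
out=[]
for n in("wrist","top","scene"):
  d=snapshot(n);np.savez(n+"3.npz",**d)
  p=telemetry.sense()["tcp_pos"]; b=[p[0],p[1],p[2]-.1228]; print(n,proj(d,[b,[p[0],p[1],b[2]+.11],[.5467,-.2495,.15]]).round(1))
  u,v=proj(d,[.5467,-.2495,.17])[0].astype(int); print(u,v)
  out.append(cv2.resize(d["image"][max(v-50,0):v+50,u-45:u+45,::-1],(540//2,300),interpolation=cv2.INTER_CUBIC) )
cv2.imwrite("pics/s3.png",np.hstack(out))
E
```

```text
t: 14.75
tcp_pos: [0.4894, 0.1101, 0.3296]
tool_rot: [1.0, 0.0, -0.001, 0.0]
force: [-0.0, -0.6, -2.5]
finger_gap: 0.232
gripper_force: 78.4
t: 15.25
tcp_pos: [0.5086, -0.01, 0.3296]
tool_rot: [1.0, -0.0, -0.001, 0.0]
force: [0.8, -0.1, -2.7]
finger_gap: 0.23
gripper_force: 78.4
t: 15.75
tcp_pos: [0.5278, -0.13, 0.3295]
tool_rot: [1.0, -0.0, -0.001, -0.0]
force: [-0.4, 0.1, -1.8]
finger_gap: 0.236
gripper_force: 78.4
t: 16.25
tcp_pos: [0.5471, -0.25, 0.3293]
tool_rot: [1.0, -0.0, -0.001, -0.0]
force: [0.3, -0.0, -2.8]
finger_gap: 0.23
gripper_force: 78.4
t: 16.75
tcp_pos: [0.5476, -0.255, 0.3303]
tool_rot: [1.0, 0.001, -0.0, -0.0]
force: [0.8, 1.5, -2.2]
finger_gap: 0.232
gripper_force: 78.3
[ 9.99999651e-01  8.22852841e-04 -3.89205904e-05 -1.42452391e-04] [ 0.54758279 -0.25496938  0.33028654]
wrist [[321.4 189.2]
 [322.1 243.3]
 [316.1 175.4]]
315 179
top [[480.3 188.4]
 [501.9 182.4]
 [468.1 191.4]]
471 190
scene [[357.5 125.3]
 [359.5  88.8]
 [356.1 143.8]]
356 137
```

View pics/s3.png

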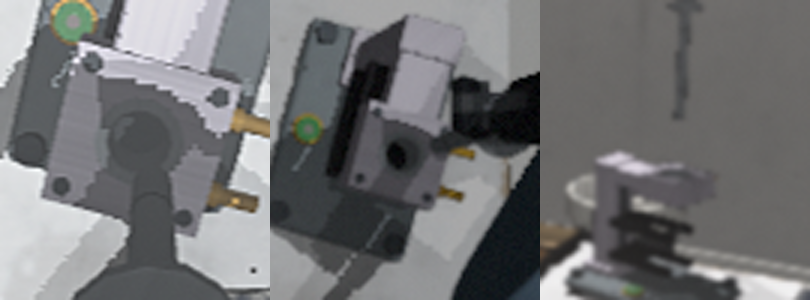

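The wrist view (left panel) shows the shank tip at about (320,192) in the full frame, with the bore centre near (317,176). The top view has the bore at (470,191). I'll fit both numerically from the depth image.

```bash
cat > fit.py <<'E'
from h import *
from scipy.optimize import least_squares
def shank(d,x,y,z0,z1):
    P=cloud(d); k=(P[...,2]>z0)&(P[...,2]<z1)&(np.hypot(P[...,0]-x,P[...,1]-y)<.02); Q=P[k]
    def f(p):
        z=Q[:,2]-z0; return np.hypot(Q[:,0]-p[0]-p[2]*z,Q[:,1]-p[1]-p[3]*z)-.006
    r=least_squares(f,[x,y,0,0],loss="soft_l1",f_scale=.001)
    return r.x,len(Q),np.median(abs(f(r.x))),Q[:,2].min()
def screws(d,x,y,a,out=False):
    # four dark screws on the block top, around predicted positions; returns refined centre
    g=cv2.GaussianBlur(cv2.cvtColor(d["image"],cv2.COLOR_RGB2GRAY),(3,3),0).astype(float); res=[]
    c,s=np.cos(a),np.sin(a); 
    for sx in(1,-1):
        for sy in(1,-1):
            q=[x+c*sx*.0237-s*sy*.0237,y+s*sx*.0237+c*sy*.0237,.15]
            u,v=proj(d,q)[0].round().astype(int); w=g[v-6:v+7,u-6:u+7]; vv,uu=np.mgrid[-6:7,-6:7]
            m=((np.median(w)-15-w).clip(0)*(np.hypot(uu,vv)<6)); 
            if m.sum()==0: res.append([np.nan]*3);continue
            res.append(ray(d,u+(m*uu).sum()/m.sum(),v+(m*vv).sum()/m.sum(),.15))
    return np.array(res)
def mouth(d,x,y):
    P=cloud(d); u,v=proj(d,[x,y,.15])[0].round().astype(int)
    pts=[]
    for th in np.arange(0,2*np.pi,.1):   # outward rays: first pixel of the plane z=.15
        for r in np.arange(.006,.018,.0002):
            a,b=proj(d,[x+r*np.cos(th),y+r*np.sin(th),.15])[0].round().astype(int)
            if P[b,a,2]>.152: break
            if P[b,a,2]>.1488: pts.append([x+r*np.cos(th),y+r*np.sin(th)]);break
    pts=np.array(pts)
    r=least_squares(lambda p:np.hypot(*(pts-p[:2]).T)-p[2],[x,y,.0125],loss="soft_l1",f_scale=.0005)
    return r.x,len(pts)
E
python3 - <<'E'
from fit import *
np.set_printoptions(precision=4,suppress=True)
w=load("wrist3.npz");t=load("top3.npz");w1=load("w1.npz")
print("wrist shank",shank(w,.5476,-.255,.212,.30)); print("top shank",shank(t,.5476,-.255,.212,.30))
P=cloud(w);k=(P[...,2]>.17)&(P[...,2]<.33)&(np.hypot(P[...,0]-.5476,P[...,1]+.255)<.02);print("tip z pct",np.percentile(P[k][:,2],[0,1,3,5,10]))
for n,d,x,y in(("w",w,.5467,-.2495),("w1",w1,.5467,-.2495),("t",t,.5473,-.252)):
  s=screws(d,x,y,np.radians(-14.75));print(n,s[:,:2].tolist(),s.mean(0))
  if n!="w1":print("mouth",mouth(d,x,y))
E
```

```text
wrist shank (array([ 0.547 , -0.2545, -0.0001,  0.0023]), 431, np.float64(0.00012095805497760927), np.float64(0.21217600699670522))
top shank (array([ 0.548 , -0.2567,  0.0073,  0.0064]), 74, np.float64(0.00023412501744725237), np.float64(0.21321596840930523))
tip z pct [0.2075 0.2123 0.22   0.2276 0.2432]
w [[0.5739922245323648, -0.23249214103141685], [0.5628736523617877, -0.2781221319600228], [0.5292750202042689, -0.2204351349833104], [0.5170188211794846, -0.2639250910577642]] [ 0.5458 -0.2487  0.15  ]
mouth (array([ 0.5462, -0.2499,  0.0111]), 54)
w1 [[0.5736997834325319, -0.23193185941529518], [0.56235828818443, -0.277965553059255], [0.5292318975442616, -0.22055586864751217], [0.517068593595547, -0.2658427118992482]] [ 0.5456 -0.2491  0.15  ]
t [[0.5821294829934509, -0.2295531837178839], [0.5677962334393853, -0.28999497920122613], [0.5304636870083789, -0.21515543715658364], [0.5167943898280526, -0.2667642097356188]] [ 0.5493 -0.2504  0.15  ]
mouth (array([ 0.5466, -0.2515,  0.0112]), 53)
```

```bash
python3 -m crank '-0.028 -0.125 0 0 0 0;0 0 0.3 0 0 0;0 0 0.3 0 0 0;0 0 0.27 0 0 0;0 0 0 0 0 0' 
python3 -m crank '0 0 0 0 0 0;0 0 0 0 0 0;0 0 0 0 0 0;0 0 0 0 0 0;0 0 0 0 0 0'
python3 - <<'E'
from fit import *
from station import telemetry,snapshot
np.set_printoptions(precision=4,suppress=True)
for n,y in(("wrist",-.2496),("top",-.2515)):
  d=snapshot(n);np.savez(n+"4.npz",**d)
  print(n,shank(d,.5467,y,.177,.265),mouth(d,.5463,y))
print(telemetry.sense()["tcp_pos"],telemetry.sense()["tool_rot"])
E
```

```text
t: 17.4
tcp_pos: [0.5452, -0.2503, 0.2924]
tool_rot: [1.0, 0.0, -0.002, -0.002]
force: [-0.2, 0.2, -3.3]
finger_gap: 0.227
gripper_force: 78.4
t: 17.9
tcp_pos: [0.5467, -0.2512, 0.2957]
tool_rot: [1.0, 0.0, 0.0, 0.0]
force: [0.2, 0.4, -2.9]
finger_gap: 0.228
gripper_force: 78.4
wrist (array([ 0.5461, -0.2508, -0.0007,  0.0031]), 431, np.float64(0.0001186809768515748), np.float64(0.17713259556884736)) (array([ 0.5466, -0.2497,  0.0109]), 41)
top (array([ 0.5472, -0.2526, -0.0006, -0.0003]), 58, np.float64(0.00024610236780244366), np.float64(0.1779516586231212)) (array([ 0.5463, -0.2511,  0.0108]), 41)
[ 0.5466 -0.2512  0.2955] [1.     0.0002 0.0002 0.0001]
```

```bash
python3 -m crank '0 -0.03 0 0 0 0;0 0 0.05 0 0 0;0 0 0.05 0 0 0;0 0 0.05 0 0 0;0 0 0.05 0 0 0' 
python3 -m crank '0 0 0 0 0 0;0 0 0 0 0 0;0 0 0 0 0 0;0 0 0 0 0 0;0 0 0 0 0 0'
python3 - <<'E'
from fit import *
from station import telemetry,snapshot
np.set_printoptions(precision=4,suppress=True)
for n,y in(("wrist",-.2496),("top",-.2515)):
  d=snapshot(n);np.savez(n+"5.npz",**d)
  print(n,shank(d,.5467,y,.170,.255),mouth(d,.5463,y))
print(telemetry.sense()["tcp_pos"],telemetry.sense()["tool_rot"])
E
```

```text
t: 18.5
tcp_pos: [0.5465, -0.2499, 0.287]
tool_rot: [1.0, 0.0, -0.0, -0.0]
force: [0.2, 0.0, -1.5]
finger_gap: 0.233
gripper_force: 78.4
t: 19.0
tcp_pos: [0.5466, -0.25, 0.2874]
tool_rot: [1.0, 0.0, 0.0, 0.0]
force: [0.3, 0.5, -1.4]
finger_gap: 0.23
gripper_force: 78.4
wrist (array([ 0.546 , -0.2495, -0.    ,  0.0019]), 421, np.float64(0.00011980853400449503), np.float64(0.17002686967550276)) (array([ 0.5465, -0.2499,  0.0108]), 37)
top (array([ 0.5471, -0.2515,  0.0005,  0.007 ]), 53, np.float64(0.0002996981431688762), np.float64(0.17139514153306798)) (array([ 0.5476, -0.2524,  0.0116]), 31)
[ 0.5466 -0.25    0.2874] [1.     0.0002 0.0001 0.0001]
```

```bash
python3 -m crank '0 0 0.06 0 0 0;0 0 0.06 0 0 0;0 0 0.06 0 0 0;0 0 0.06 0 0 0;0 0 0.06 0 0 0'
python3 -m crank '0 0 0.06 0 0 0;0 0 0.06 0 0 0;0 0 0.06 0 0 0;0 0 0.06 0 0 0;0 0 0.06 0 0 0' 
python3 -m crank '0 0 0.06 0 0 0;0 0 0.06 0 0 0;0 0 0.06 0 0 0;0 0 0.06 0 0 0;0 0 0.06 0 0 0' 
python3 -m crank '0 0 0.06 0 0 0;0 0 0.06 0 0 0;0 0 0.06 0 0 0;0 0 0.06 0 0 0;0 0 0.06 0 0 0' 
python3 -m crank '0 0 0.06 0 0 0;0 0 0.06 0 0 0;0 0 0.06 0 0 0;0 0 0.06 0 0 0;0 0 0 0 0 0' 
python3 -m crank '0 0 0 0 0 0;0 0 0 0 0 0;0 0 0 0 0 0;0 0 0 0 0 0;0 0 0 0 0 0'
python3 - <<'E'
from fit import *
from station import telemetry,snapshot
np.set_printoptions(precision=4,suppress=True)
o=[]
for n,y in(("wrist",-.2496),("top",-.2515),("scene",-.25)):
  d=snapshot(n);np.savez(n+"6.npz",**d)
  u,v=proj(d,[.5467,-.2495,.15])[0].astype(int)
  o.append(cv2.resize(d["image"][v-40:v+40,u-35:u+35,::-1],None,fx=3.7,fy=3.7,interpolation=cv2.INTER_CUBIC))
  if n!="scene":print(n,shank(d,.5467,y,.156,.205),mouth(d,.5463,y))
cv2.imwrite("pics/f.png",np.hstack(o))
print(telemetry.sense()["tcp_pos"],telemetry.sense()["tool_rot"])
E
```

```text
t: 19.6
tcp_pos: [0.5465, -0.2499, 0.275]
tool_rot: [1.0, 0.0, -0.0, -0.0]
force: [-0.0, 0.2, -2.0]
finger_gap: 0.233
gripper_force: 78.4
t: 20.1
tcp_pos: [0.5466, -0.2499, 0.2631]
tool_rot: [1.0, 0.0, -0.0, -0.0]
force: [0.1, 0.4, -2.2]
finger_gap: 0.235
gripper_force: 78.4
t: 20.6
tcp_pos: [0.5466, -0.2499, 0.2511]
tool_rot: [1.0, 0.0, -0.0, -0.0]
force: [-0.1, 0.7, -2.7]
finger_gap: 0.233
gripper_force: 78.4
t: 21.1
tcp_pos: [0.5466, -0.2499, 0.2391]
tool_rot: [1.0, 0.0, 0.0, 0.0]
force: [0.5, -0.9, -2.4]
finger_gap: 0.231
gripper_force: 78.4
t: 21.6
tcp_pos: [0.5463, -0.2498, 0.2292]
tool_rot: [1.0, 0.0, -0.0, -0.0]
force: [0.1, 0.3, -1.6]
finger_gap: 0.235
gripper_force: 78.4
t: 22.1
tcp_pos: [0.5466, -0.2499, 0.2298]
tool_rot: [1.0, 0.0, 0.0, 0.0]
force: [-0.9, -0.9, -1.9]
finger_gap: 0.229
gripper_force: 78.4
wrist (array([ 0.5459, -0.2493,  0.0016,  0.0014]), 212, np.float64(0.00012936006624557394), np.float64(0.15607722360940424)) (array([ 0.5425, -0.2499,  0.0121]), 35)
top (array([ 0.5461, -0.2523,  0.1586,  0.1586]), 6, np.float64(0.00022336870406958762), np.float64(0.15784455240046635)) (array([ 0.5479, -0.2517,  0.0113]), 21)
[ 0.5465 -0.2499  0.2297] [ 1.      0.0002  0.     -0.    ]
```

View pics/f.png

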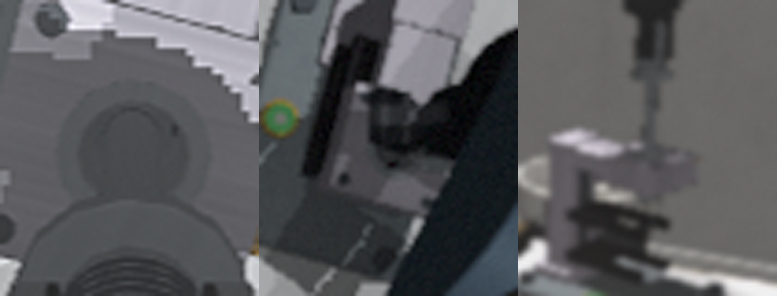

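The wrist view (left) shows the shank at about (134,140), centred in the bore, which runs from 78 to 188 px across. The scene view shows the rod going down through the block. By dead reckoning the tip is at about 107 mm, and there is no contact force.

```bash
python3 -c "
from station import manip
print(manip.sign_off())"
```

```text
the job is handed in; nothing more can be done
None
```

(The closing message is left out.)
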